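# Build the stepped bottle seat of a corker

## Task

Build up the corker's stepped bottle seat: thread the three loose white rings onto the upright steel spindle of the grey plate, the widest first, then the middle one, then the smallest on top, each pushed past the two sprung balls and fully home, flat on the plate or on the ring below. The spindle is clamped somewhere along its slot, not in the middle, so feel for it, and never press or knock the spindle or plate hard (35 N is too much). Leave the other things on the table where they are.

Things in the scene. Friction and masses are not known exactly. Their poses are not given: they have to be found in the camera images.
- stand: The fixed grey plate of the bottle seat, 110 mm (its x) by 160 mm (its y) by 24 mm high; origin at the middle of its underside, on the table, z up. A dark slot 58 mm long runs along its y through its middle. Any force of 35 N or more on the plate or its spindle counts as damage.
- slot_mid (a point): The middle of the slot, on the plate's top (24 mm above the table). In the slot stands a round steel spindle, diameter 18 mm, tip chamfered 1.5 mm, rising 56 mm above this level (tip 80 mm above the table). It is clamped upright and immovable on the plate's x = 0, but 4 to 18 mm away from this middle towards an end of the slot: no pose tells where.
- ball_level (a point): A point 43 mm above slot_mid: the height of two sprung balls that stick out 2 mm from the spindle towards the plate's +x and -x, 13 mm below the spindle's tip, moving with the spindle along the slot. A ring must be pushed down past them with some 5 to 15 N, then slides freely down to its seat; the balls keep it from coming off.
- ring_large: The widest white plastic ring, loose, flat on the table: outer diameter 62 mm, bore 20 mm, 12 mm thick, 60 g (varies); same both ways up; origin at the centre of its underside, z along its bore. It goes on first: underside on the plate, 24 mm above the table.
- ring_medium: The middle white plastic ring: outer diameter 50 mm, bore 20 mm, 12 mm thick, 40 g (varies); origin at the centre of its underside. It goes on second, on the large ring: underside 36 mm above the table.
- ring_small: The smallest white plastic ring: outer diameter 38 mm, bore 20 mm, 12 mm thick, 25 g (varies); origin at the centre of its underside. It goes on last: underside 48 mm above the table. Its top is then just under the balls.
- wrench: bystander: a steel wrench 170 mm long lying on the table; origin near its middle, x along it
- cup: bystander: an open paper cup, 70 mm across the rim, 75 mm tall; origin under its centre
- bung: bystander: a black rubber bung, 42 mm across, 34 mm tall; origin under its centre
- cork: bystander: a cork standing on end, 24 mm across, 45 mm tall; origin under its centre
- jar: bystander: an amber jar with a steel lid, 60 mm across, 70 mm tall; origin under its centre
- bottle0: bystander: a full green wine bottle, 75 mm across, 295 mm tall, on the robot's right; origin under its centre
- bottle1: bystander: a full green wine bottle, 75 mm across, 295 mm tall, on the robot's left; origin under its centre
Things that resemble listed ones, but are neither listed nor needed, are in the scene too. Several things have the shape of the stand; the one meant has the colours described above. What is shaped like the ring_large but green is not meant.

How it is judged:
On the way, in this order (a step that is already met when the one before it is completed fails the run):
1. the large ring is on the spindle, flat on the plate (z of ring_large in the frame of stand between 0.022 and 0.026 m and x of ring_large in the frame of stand between -0.004 and 0.004 m and horizontal distance between ring_large and stand below 0.021 m and angle between ring_large's own z axis and vertical below 0.08 rad), for 0.2 s.
2. the medium ring is on the spindle, flat on the large ring (z of ring_medium in the frame of stand between 0.034 and 0.038 m and x of ring_medium in the frame of stand between -0.004 and 0.004 m and horizontal distance between ring_medium and stand below 0.021 m and angle between ring_medium's own z axis and vertical below 0.08 rad), for 0.2 s.
3. the small ring is on the spindle, flat on the medium ring (z of ring_small in the frame of stand between 0.046 and 0.05 m and x of ring_small in the frame of stand between -0.004 and 0.004 m and horizontal distance between ring_small and stand below 0.021 m and angle between ring_small's own z axis and vertical below 0.08 rad), for 0.2 s.
At the end, for the whole second after the job is handed in: All three rings are threaded on the spindle and at rest, released: large flat on the plate, medium on it, small on top; each underside within 2 mm of its seat height (24, 36, 48 mm), tilted less than 0.08 rad, centred within 4 mm of the slot's middle line and within 21 mm of the plate's middle (all of step 1 and all of step 2 and all of step 3 and linear speed of each of ring_large, ring_medium, ring_small below 0.01 m/s); the robot touches nothing.
It fails at once if plate or spindle is pressed or knocked with 35 N or more (contact force between anything else and stand above 35 N).
It fails at once if a bystander (wrench, cup, bung, cork, jar, bottles) is moved more than 30 mm (distance of any of wrench, cup, bung, cork, jar, bottle0, bottle1 from where it was at the start of the episode above 0.03 m).
It fails at once if an upright bystander is tipped over (angle between any of cup, bung, cork, jar, bottle0, bottle1's own z axis and vertical above 0.5 rad).
It also fails if it takes over 72 s, if anything falls off the work surface, if the arm or the gripper's body presses on something with over 40 N, if the wrist force passes 120 N, or if a joint passes its speed limit or range.

## Robot

A 6-joint arm with a two-finger parallel gripper is mounted at the origin on the work surface. World frame = base frame: x ahead of the robot, y to its left, z up, the work surface at z = 0. Lengths are in m, angles in rad, forces in N, time in s.
With the tool pointing down it reaches from about 0.35 to 0.975 m from the base axis. Payload 4.9 kg.
Tool frame: the origin (TCP) lies at the very end of the fingers, on their centre line; the grasp point (between the pads) lies 19 mm behind it; z points along the fingers, y is the line along which they close (so a half turn about z gives the same grasp; the last joint's range is limited). The gripper opens to 85 mm and grips with 20 to 120 N. Pads are 22 mm wide; open, the fingers measure 114 mm over their backs; the gripper's body (76 mm by 85 mm) begins 54 mm behind the grasp point. The pads swing forward as they close: fully open they stand 13 mm farther back than shut.
Start: joints at [1.123, 0.053, 1.613, -0, 1.476, -0.119], TCP at [0.202, 0.592, 0.231] pointing down, gripper open.
Joint ranges: [-3.01, 3.01], [-1.01, 2.22], [0.06, 2.58], [-1.02, 4.17], [0.09, 2.62], [-3.14, 3.14]. Speed limits (rad/s): [2.57, 2.57, 3.14, 3.14, 3.14, 3.14].

## Interface

Orientations are given as a rotation vector (axis times angle).
In Python, from station import ctrl, imaging gives the robot as it stands.
- The arm moves only by the tool play_rows, never from a script. Its argument "series" is a list of rows, each a list of 3 entries, a list of its own where there are three numbers: the opening, from 0 (shut) to 1 (fully open), then the shift along the tool's x, y, z each as a share of 0.05 m, from -1 to 1, then the turn, a rotation vector about the tool's x, y, z each as a share of 8 degrees, from -1 to 1. In form: [[grip, [dx, dy, dz], [ax, ay, az]], ...]. A call has 1 to 8 rows; each row shifts and turns the commanded pose from where the row before left it, along the tool's axes as they then stand; what a row does not reach is not made up. A row lasts 1/8 s, in which the tool goes at most 62.5 mm and 10.7 degrees, less where a joint would pass 70% of its speed; a pose out of reach is approached as far as the arm can. A call with a number of a shift or a turn outside -1 to 1 is refused whole. A call with a gripper value outside its range is refused whole. The fingers move at their own pace and stop on an object; "force" is the grip in N (left out, the last holds). Time passes only in rows, so rows that do not move let the fingers close. It gives the time, the measured TCP pose, the force, the opening and the grip force at its end, in the units of the state.
- ctrl.get_obs(): the state, without advancing time (a new reading comes with each control period).
- imaging.get_image(name): name is "scene" or "top" or "wrist"; returns a dict with "color" (384x512x3 uint8, blue, green, red), "fx", "fy", "cx", "cy" (pixels), "extrinsics" (4x4, takes a point from world to camera coordinates); the wrist camera has in their place "hand_eye" (4x4, takes a point from camera to tool coordinates, whose origin is the TCP and whose axes are the flange's). Camera axes: x right, y down, z forward; pixel columns grow to the right and rows downward; lengths in m; the calibration is good to about 2 mm. The wrist camera is an equidistant fisheye: a pixel r from the principal point sees the ray r / f radians off the axis. A picture is of the moment at which its call begins: read the wrist's pose just before it. There is no depth.
- ctrl.finish_job(): hands the job in; it is judged then, once.
The state is a dict: "t": time; "q": joint angles; "dq": joint speeds; "effort": joint torques, N m; "tool_pos": TCP position; "tool_rot": TCP orientation; "contact_force": force on the tool from outside, world axes, zero at the start; "wrist_torque": the same for the moment, N m; "opening": finger opening in m; "grip_force": force on a finger pad.
Only numpy, scipy, OpenCV 4.12 (cv2) and the standard library are available. Lean on these libraries where they do the work, as an engineer would, in place of code of your own. Each camera call takes 0.05 s, during which the arm holds its last target. There are 200 camera calls.

## Working session

There is one attempt and no reset: what is moved stays moved. The work goes in short steps, Python scripts to look and compute and a tool call to move; the robot and the scene stay as the last step left them, time stands still between calls to the robot, and variables do not carry over. Pictures are saved under pics/ and viewed, at most 10 in all, crops included, and the job is handed in when it is done.

Besides the shell and the picture viewer there is one more tool, called after "Emit:" as a command line: name --argument value ..., lists and objects as JSON in quotes. play_rows: Moves the arm, as the interface text tells. Shift numbers are shares of 0.05 m and turn numbers shares of 8 degrees, none past 1 either way. Its arguments: {"type":"object","properties":{"series":{"type":"array"},"force":{"type":"number"}},"required":["series"]}

```bash
ls; mkdir -p pics; python3 - <<'E'
from station import ctrl, imaging
import cv2,numpy as np,pickle
o=ctrl.get_obs(); print(o)
d={}
for n in("scene","top","wrist"):
    d[n]=imaging.get_image(n); cv2.imwrite(f"pics/a_{n}.png",d[n]["color"])
    print(n,{k:np.round(v,3).tolist() for k,v in d[n].items() if k!="color"})
d["obs"]=o
pickle.dump(d,open("a.pkl","wb"))
cv2.imwrite("pics/a_both.png",np.hstack([cv2.resize(d["top"]["color"],(400,300)),cv2.resize(d["scene"]["color"],(400,300))]))
E
```

```text
pics
{'t': 0.0, 'q': array([ 1.12302852e+00,  5.33523827e-02,  1.61427792e+00, -1.30096687e-05,
        1.47598021e+00, -1.19023838e-01]), 'dq': array([-9.18217251e-04,  2.21982173e-03, -4.86851738e-05, -8.28516004e-04,
       -7.47684227e-04, -9.45056436e-04]), 'effort': array([ 9.26625289e-04, -3.93686736e+01, -3.70174813e+01, -1.64281810e-04,
        7.15271453e-03,  1.57699799e-05]), 'tool_pos': array([0.20153479, 0.59096981, 0.23007539]), 'tool_rot': array([-5.13975171e-01, -3.09870262e+00,  3.04836948e-03]), 'contact_force': array([0.08542855, 0.37421761, 0.60967826]), 'wrist_torque': array([-0.01159436,  0.0235617 ,  0.05222137]), 'grip_force': 0.0, 'opening': 0.08553508178183677}
scene {'fx': 400.087, 'fy': 400.087, 'cx': 262.953, 'cy': 190.591, 'extrinsics': [[-0.263, 0.965, 0.005, 0.171], [0.607, 0.169, -0.777, -0.285], [-0.75, -0.202, -0.63, 1.425], [0.0, 0.0, 0.0, 1.0]]}
top {'fx': 353.792, 'fy': 353.792, 'cx': 252.415, 'cy': 192.749, 'extrinsics': [[0.018, -1.0, 0.025, -0.023], [-0.993, -0.021, -0.117, 0.565], [0.117, -0.023, -0.993, 0.909], [0.0, 0.0, 0.0, 1.0]]}
wrist {'fx': 297.319, 'fy': 297.319, 'cx': 253.312, 'cy': 192.785, 'hand_eye': [[-0.0, -0.945, -0.326, 0.085], [1.0, -0.0, 0.0, -0.001], [-0.0, -0.326, 0.945, -0.143], [0.0, 0.0, 0.0, 1.0]]}
```

View pics/a_top.png

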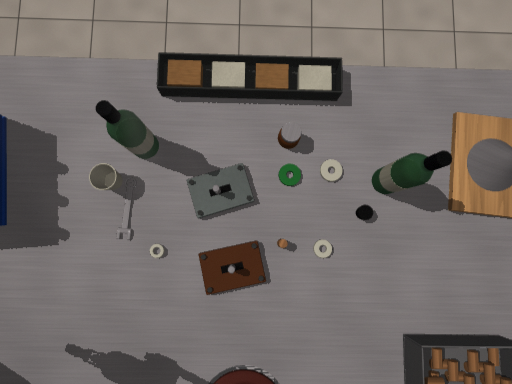

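View pics/a_scene.png

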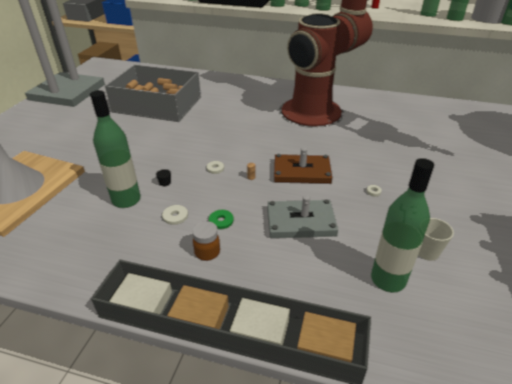

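Top view: the grey plate is at (221,191), with its look-alike, the red-brown plate, at (232,267). The large white ring is at (332,171) and its green look-alike at (290,175). The medium ring is at (323,249) and the small one at (157,251). The cork is at (283,244), jar (290,136), bung (365,213), wrench (125,220), cup (104,177). The grey plate and the white rings fit the description, so I'll measure them and confirm in a crop.

```bash
cat > h.py <<'E'
import numpy as np,cv2
from scipy.spatial.transform import Rotation as R
def ray(im,u,v,obs=None):
    x,y=(u-im["cx"])/im["fx"],(v-im["cy"])/im["fy"]
    if "extrinsics" in im:
        E=np.array(im["extrinsics"]); return -E[:3,:3].T@E[:3,3], E[:3,:3].T@np.array([x,y,1])
    th=np.hypot(x,y); d=np.array([x*np.sinc(th/np.pi)/1,y*np.sinc(th/np.pi),np.cos(th)])
    H=np.array(im["hand_eye"]); T=R.from_rotvec(obs["tool_rot"]).as_matrix()
    return T@H[:3,3]+obs["tool_pos"], T@H[:3,:3]@d
def onz(im,u,v,z,obs=None):
    o,d=ray(im,u,v,obs); return o+d*(z-o[2])/d[2]
def tri(r1,r2):
    (o1,d1),(o2,d2)=r1,r2; s=np.linalg.lstsq(np.c_[d1,-d2],o2-o1,rcond=None)[0]
    a,b=o1+d1*s[0],o2+d2*s[1]; return (a+b)/2,np.linalg.norm(a-b)
def blobs(mask,amin,amax):
    cs,_=cv2.findContours(mask.astype(np.uint8),cv2.RETR_EXTERNAL,cv2.CHAIN_APPROX_NONE)
    return [c for c in cs if amin<cv2.contourArea(c)<amax]
E
python3 - <<'E'
import pickle; from h import *
d=pickle.load(open("a.pkl","rb"))
for n in("top","scene"):
    im=d[n]; hsv=cv2.cvtColor(im["color"],cv2.COLOR_BGR2HSV).astype(int)
    m=(hsv[...,2]>150)&(hsv[...,1]<70)
    for c in blobs(m,40,900):
        (u,v),(a,b),_=cv2.fitEllipse(cv2.convexHull(c)) if len(cv2.convexHull(c))>4 else cv2.minAreaRect(c)
        p=onz(im,u,v,.006); q=onz(im,u+a/2,v,.006)
        if abs(p[1])<.6 and p[0]<.95: print(n,np.round((u,v,a,b),1),p.round(4),"mm/px",round(1e3*np.linalg.norm(q-p)/(a/2),2))
im=d["top"]; hsv=cv2.cvtColor(im["color"],cv2.COLOR_BGR2HSV); print(hsv[200,200],hsv[190,240],hsv[220,260])
t=cv2.resize(im["color"][150:280,140:350],(798,494),interpolation=cv2.INTER_CUBIC)
s=cv2.resize(d["scene"]["color"][180:250,250:350],None,fx=5,fy=5,interpolation=cv2.INTER_CUBIC)
cv2.imwrite("pics/b_top.png",t);cv2.imwrite("pics/b_scene.png",s)
E
```

```text
top [156.  250.3  13.   13.5] [0.4083 0.2424 0.006 ] mm/px 2.66
top [322.4 248.2  17.2  17.6] [ 0.4215 -0.2045  0.006 ] mm/px 2.72
top [330.9 169.4  20.9  21.2] [ 0.6383 -0.2295  0.006 ] mm/px 2.8
top [314.6  79.4  31.9  69.3] [ 0.8988 -0.1848  0.006 ] mm/px 2.88
top [228.4  73.7  29.9  39.4] [0.9087 0.0621 0.006 ] mm/px 2.85
scene [396.  371.8   9.4  66.1] [0.9025 0.3048 0.006 ] mm/px 1.71
scene [488.9 365.6   3.6  56.7] [0.8483 0.4598 0.006 ] mm/px 1.74
scene [385.8 354.4   5.   40. ] [0.8749 0.2869 0.006 ] mm/px 1.77
scene [267.9 364.6   2.9 139.2] [0.9482 0.0907 0.006 ] mm/px 1.73
scene [140.3 330.7   2.   59.2] [ 0.9483 -0.1537  0.006 ] mm/px 1.85
scene [102.3 312.2  16.9 109.9] [ 0.9321 -0.2436  0.006 ] mm/px 1.92
scene [ 78.4 291.8   8.7  37.4] [ 0.903 -0.317  0.006] mm/px 2.01
scene [298.2 288.    5.1  44.9] [0.7754 0.1092 0.006 ] mm/px 2.05
scene [ 20.6 286.8  28.9  44.5] [ 0.9236 -0.4379  0.006 ] mm/px 2.04
scene [ 61.5 274.   12.1  80.4] [ 0.8731 -0.3787  0.006 ] mm/px 2.1
scene [ 55.8 259.5  14.9  68.1] [ 0.8419 -0.4164  0.006 ] mm/px 2.18
scene [473.1 249.3   5.8  46.8] [0.565 0.469 0.006] mm/px 2.26
scene [344.1 237.4  11.2  49.5] [0.6058 0.1839 0.006 ] mm/px 2.33
scene [451.5 231.   18.8  55.2] [0.5162 0.4271 0.006 ] mm/px 2.38
scene [252.1 218.4   6.1  22. ] [ 0.601  -0.0406  0.006 ] mm/px 2.45
scene [358.3 223.2  25.1  45.3] [0.5485 0.2116 0.006 ] mm/px 2.42
scene [145.2 179.1  13.6  18.5] [ 0.5286 -0.3681  0.006 ] mm/px 2.74
scene [357.6 123.1   7.6  14.7] [0.0567 0.1682 0.006 ] mm/px 3.37
scene [425.1 100.1   9.8  73. ] [-0.1837  0.3943  0.006 ] mm/px 3.71
scene [443.5   5.1  10.4  13.3] [-1.5893  0.5588  0.006 ] mm/px 6.3
[68 11 95] [75 11 89] [  0  10 122]
```

View pics/b_top.png

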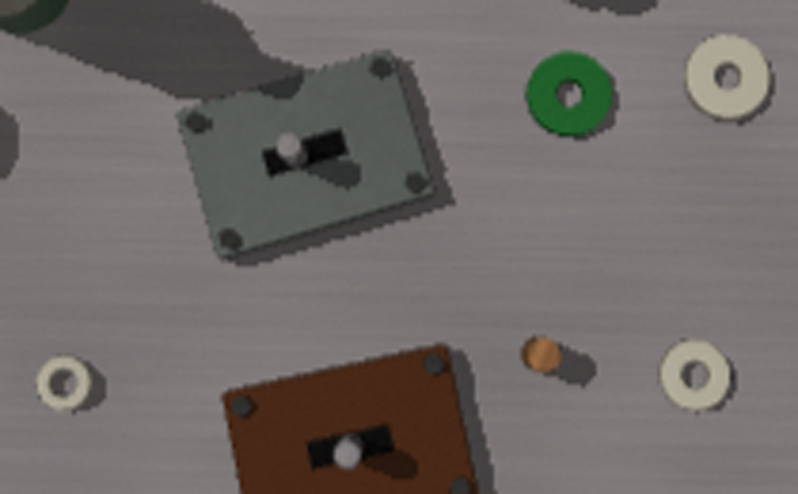

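View pics/b_scene.png

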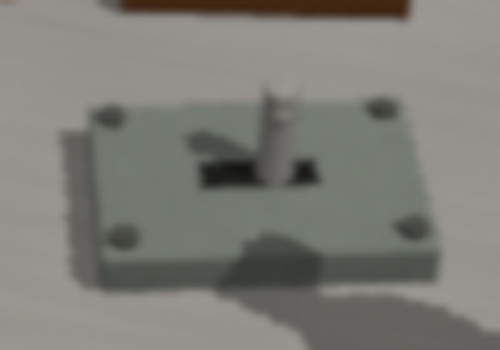

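The crops confirm it: the grey plate has its spindle tip at crop (288,146), i.e. top (215.4,188.0), left of the slot's middle at (220,189.5). The white large and medium rings sit to the right, and the small one is lower left. The red-brown plate and the green ring are the decoys. In the scene crop the spindle tip is at (281,88), i.e. scene (305.8,197.2).

```bash
python3 - <<'E'
import pickle; from h import *
d=pickle.load(open("a.pkl","rb")); t,s=d["top"],d["scene"]
c=lambda x,y:((x+.5)/3.8-.5+140,(y+.5)/3.8-.5+150)
tip=c(288,146); print("tip tri",tri(ray(t,*tip),ray(s,305.8,197.2)),"onz",onz(t,*tip,.08),onz(s,305.8,197.2,.08))
B=np.array([onz(t,*c(*p),.026) for p in((199,123),(381,68),(416,183),(231,240))]); print(B.round(4),B.mean(0))
y=B[0]-B[1]+B[3]-B[2]; print("yaw of plate y",np.degrees(np.arctan2(y[1],y[0])))
S=np.array([onz(t,*c(*p),.024) for p in((263,150),(270,177),(347,155),(341,128))]);print("slot",S.round(4),S.mean(0))
o=d["obs"];T=R.from_rotvec(o["tool_rot"]).as_matrix();print(T.round(3))
# scene ring checks via brightness
for nm,(u,v) in dict(L=(175,214),M=(215,167),S=(373,190)).items(): print(nm,onz(s,u,v,.006))
E
```

```text
tip tri (array([0.57033622, 0.08255238, 0.07653517]), np.float64(0.001392724657723302)) onz [0.56977306 0.08295445 0.08      ] [0.57464869 0.08238974 0.08      ]
[[ 0.5918  0.1506  0.026 ]
 [ 0.6341  0.0231  0.026 ]
 [ 0.5524 -0.0034  0.026 ]
 [ 0.5097  0.1252  0.026 ]] [0.57199821 0.07385233 0.026     ]
yaw of plate y 108.36994529558433
slot [[0.5738 0.1051 0.024 ]
 [0.5547 0.0996 0.024 ]
 [0.5715 0.0457 0.024 ]
 [0.5907 0.0505 0.024 ]] [0.5726778  0.07522988 0.024     ]
[[-0.946  0.323 -0.001]
 [ 0.323  0.946 -0.002]
 [ 0.    -0.002 -1.   ]]
L [ 0.63698243 -0.22872921  0.006     ]
M [ 0.42330198 -0.20377433  0.006     ]
S [0.40848204 0.23863966 0.006     ]
```

Emit:
play_rows --series '[[1,[-0.85,-0.8,0.14],[0,0,0]],[1,[-0.85,-0.8,0.14],[0,0,0]],[1,[-0.85,-0.8,0.14],[0,0,0]],[1,[-0.85,-0.8,0.14],[0,0,0]],[1,[-0.85,-0.8,0.14],[0,0,0]],[1,[-0.85,-0.8,0.14],[0,0,0]],[1,[-0.85,-0.8,0.14],[0,0,0]],[1,[-0.85,-0.8,0.14],[0,0,0]]]' --force 60

```text
t: 1.15
tool_pos: [0.4207, 0.1771, 0.175]
tool_rot: [0.514, 3.099, 0.0]
contact_force: [1.1, 0.5, 0.7]
opening: 0.0853
grip_force: 0.0
```

Emit:
play_rows --series '[[1,[-0.85,-0.8,0.14],[0,0,0]],[1,[-0.85,-0.8,0.14],[0,0,0]],[1,[-0.85,-0.8,0.14],[0,0,0]],[1,[-0.85,-0.8,0.14],[0,0,0]],[1,[-0.85,-0.8,0.14],[0,0,0]],[1,[-0.85,-0.8,0.14],[0,0,0]],[1,[-0.85,-0.8,0.14],[0,0,0]],[1,[-0.6,-0.5,0.1],[0,0,0]]]'

```text
t: 2.15
tool_pos: [0.6321, -0.218, 0.1203]
tool_rot: [-0.517, -3.098, -0.0]
contact_force: [0.3, 0.9, 0.5]
opening: 0.0855
grip_force: 0.0
```

```bash
cat >> h.py <<'E'
def units(obs,p):
    T=R.from_rotvec(obs["tool_rot"]).as_matrix(); return (T.T@(np.array(p)-obs["tool_pos"])/.05).round(2)
def wshot(name=None):
    from station import ctrl,imaging
    o=ctrl.get_obs(); im=imaging.get_image("wrist")
    if name: cv2.imwrite(f"pics/{name}.png",im["color"])
    return o,im
def undist(im,obs,c,z): return np.array([onz(im,u,v,z,obs) for u,v in np.asarray(c).reshape(-1,2)])
def rings(o,im,z=.012):
    hsv=cv2.cvtColor(im["color"],cv2.COLOR_BGR2HSV).astype(int); m=(hsv[...,2]>140)&(hsv[...,1]<80)&(hsv[...,0]<60)
    for c in blobs(m,300,60000):
        P=undist(im,o,c,z)[:,:2]*1000
        (x,y),r=cv2.minEnclosingCircle(P.astype(np.float32))
        u,v=c.reshape(-1,2).mean(0)
        if 12<r<60: print("px",u.round(),v.round(),"centre mm",round(x,1),round(y,1),"r",round(r,1),"ctr mean",P.mean(0).round(1))
E
python3 - <<'E'
from h import *
o,im=wshot("c1"); print(o["t"],o["tool_pos"],o["tool_rot"],o["contact_force"]); rings(o,im)
print(units(o,(.638,-.2295,.1)))
E
```

```text
2.15 [ 0.63209992 -0.21799255  0.1203461 ] [-5.16619776e-01 -3.09799996e+00 -1.71439350e-04] [0.28027223 0.89327702 0.45368653]
px 496.0 313.0 centre mm 948.6 84.4 r 49.0 ctr mean [949.6  79.4]
px 243.0 197.0 centre mm 635.7 -230.0 r 30.6 ctr mean [ 635.4 -229.9]
[-0.19 -0.18  0.41]
```

View pics/c1.png

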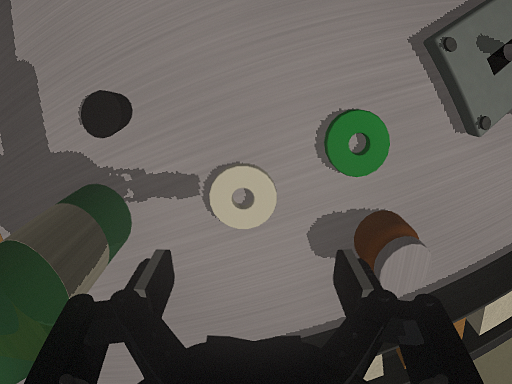

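The wrist view shows the white ring at (243,197), r = 30.6 mm at (0.636,-0.230), between the open fingertips at (165,250) and (345,250). Next I'll work out the fingertips' real depth.

```bash
python3 - <<'E'
from h import *
from station import ctrl,imaging
o=ctrl.get_obs(); im=imaging.get_image("wrist"); T=R.from_rotvec(o["tool_rot"]).as_matrix()
for (u,v),y in (((171,251),-.0427),((335,251),.0427),((171,251),.0427),((335,251),-.0427)):
    c,d=ray(im,u,v,o); c=T.T@(c-o["tool_pos"]); d=T.T@d; print(c+d*(y-c[1])/d[1])
print(units(o,(.636,-.230,.03)))
E
```

```text
[ 0.00869902 -0.0427     -0.01458896]
[ 0.00606387  0.0427     -0.01015947]
[ 0.16265306  0.0427     -0.27535689]
[ 0.16110232 -0.0427     -0.27269724]
[-0.1  -0.14  1.8 ]
```

Emit:
play_rows --series '[[1,[-0.1,-0.14,0.7],[0,0,0]],[1,[0,0,0.6],[0,0,0]],[1,[0,0,0.5],[0,0,0]],[1,[0,0,0.36],[0,0,0]],[1,[0,0,0.26],[0,0,0]],[1,[0,0,0],[0,0,0]],[0.6,[0,0,0],[0,0,0]],[0.6,[0,0,0],[0,0,0]]]'

```text
t: 3.25
tool_pos: [0.6358, -0.2246, 0.003]
tool_rot: [0.513, 3.096, -0.002]
contact_force: [0.5, -0.1, -0.2]
opening: 0.0581
grip_force: 64.0
```

```bash
python3 - <<'E'
from h import *
o,im=wshot("c2"); print(o["tool_pos"],o["contact_force"],o["opening"],o["grip_force"]); rings(o,im)
E
```

```text
[ 0.63583702 -0.22461638  0.00299366] [ 0.51801528 -0.09896634 -0.17945876] 0.05805172345214776 63.95673304796219
px 257.0 290.0 centre mm 649.2 -228.7 r 27.7 ctr mean [ 655.4 -229.9]
px 258.0 229.0 centre mm 621.3 -218.1 r 23.1 ctr mean [ 618.3 -216.7]
```

View pics/c2.png

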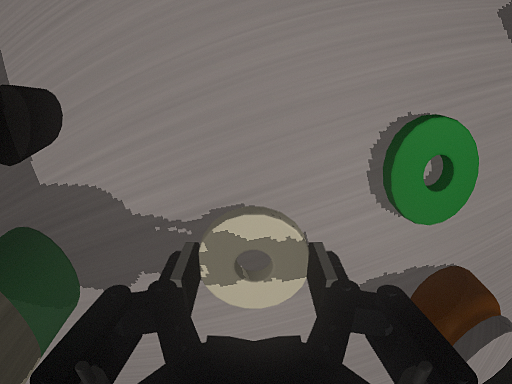

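```bash
python3 - <<'E'
from h import *
o,im=wshot(); T=R.from_rotvec(o["tool_rot"]).as_matrix()
print(o["tool_pos"],o["dq"].round(3),o["opening"],o["q"].round(3))
for u,v in((254,264),(234,264),(273,264),(254,249),(254,281),(200,265),(308,265),(198,243),(308,243),(254,212),(254,308)):
    p=onz(im,u,v,.012,o); print(u,v,p.round(4),"tool mm",(T.T@(p-o["tool_pos"])*1e3).round(1))
E
```

```text
[ 0.63587976 -0.22464942  0.00302898] [ 0.     0.    -0.001  0.001 -0.001 -0.   ] 0.05807953217799998 [-0.45   0.387  1.632 -0.     1.119 -1.692]
254 264 [ 0.6375 -0.2254  0.012 ] tool mm [-1.8 -0.2 -9. ]
234 264 [ 0.6341 -0.2355  0.012 ] tool mm [ -1.9 -10.8  -9. ]
273 264 [ 0.6408 -0.2158  0.012 ] tool mm [-1.9  9.9 -9. ]
254 249 [ 0.6287 -0.2224  0.012 ] tool mm [ 7.5 -0.2 -9. ]
254 281 [ 0.6482 -0.229   0.012 ] tool mm [-13.1  -0.2  -8.9]
200 265 [ 0.6292 -0.2533  0.012 ] tool mm [ -2.9 -29.3  -8.9]
308 265 [ 0.648  -0.1982  0.012 ] tool mm [-3. 29. -9.]
198 243 [ 0.6162 -0.2488  0.012 ] tool mm [ 10.7 -29.2  -9. ]
308 243 [ 0.6347 -0.1948  0.012 ] tool mm [10.7 27.8 -9. ]
254 212 [ 0.6089 -0.2157  0.012 ] tool mm [28.4 -0.2 -9.1]
254 308 [ 0.6672 -0.2355  0.012 ] tool mm [-33.2  -0.2  -8.8]
```

Ring L is held at tool (-2.2,-0.2) mm; grip and sizes agree. I'll lift it and carry it to above the spindle.

Emit:
play_rows --series '[[0.6,[0,0,-0.7],[0,0,0]],[0.6,[0,0,-1],[0,0,0]],[0.6,[0.5,0.8,-0.3],[0,0,0]],[0.6,[0.6,0.95,0],[0,0,0]],[0.6,[0.6,0.95,0],[0,0,0]],[0.6,[0.6,0.95,0],[0,0,0]],[0.6,[0.6,0.95,0],[0,0,0]],[0.6,[0.38,0.79,0],[0,0,0]]]'

```text
t: 4.35
tool_pos: [0.5653, 0.0863, 0.1008]
tool_rot: [0.513, 3.099, 0.001]
contact_force: [0.5, 0.1, 0.0]
opening: 0.0578
grip_force: 64.1
```

Emit:
play_rows --series '[[0.6,[0,0,0],[0,0,0]],[0.6,[0,0,0],[0,0,0]]]'

```text
t: 4.6
tool_pos: [0.5663, 0.0839, 0.1007]
tool_rot: [0.514, 3.098, -0.0]
contact_force: [-0.7, 0.2, -0.2]
opening: 0.058
grip_force: 64.1
```

```bash
python3 - <<'E'
from h import *
from station import ctrl,imaging
o,im=wshot(); print(o["t"],o["tool_pos"],o["contact_force"],o["opening"],o["grip_force"])
cv2.imwrite("pics/c3.png",cv2.resize(im["color"][170:330,150:360],(787,600),interpolation=cv2.INTER_CUBIC))
E
```

```text
4.6 [0.56627495 0.08393462 0.10069184] [-0.68652297  0.24364867 -0.23930971] 0.05802305220633292 64.14091989398003
```

View pics/c3.png

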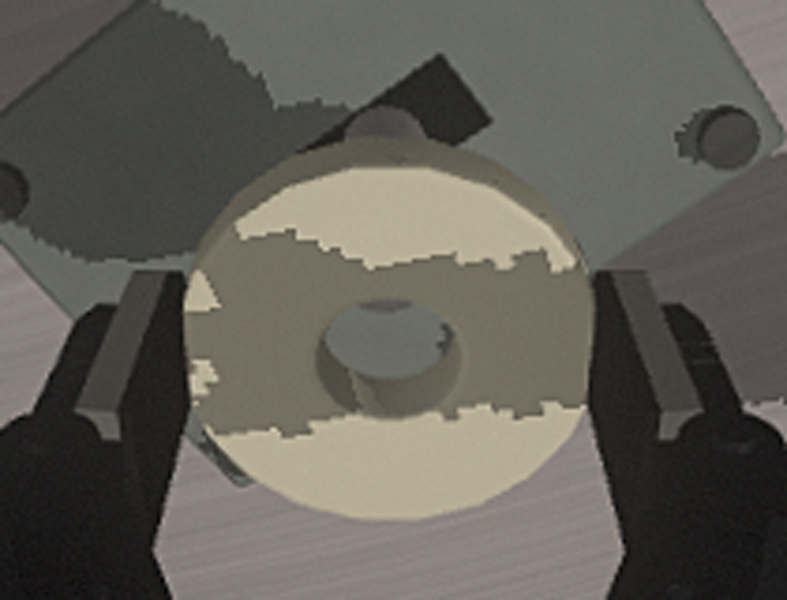

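```bash
cat >> h.py <<'E'
def wproj(im,P):  # points in tool coords (m) -> px
    H=np.linalg.inv(np.array(im["hand_eye"])); p=(H[:3,:3]@np.atleast_2d(P).T).T+H[:3,3]
    r=np.hypot(p[:,0],p[:,1]); k=np.arctan2(r,p[:,2])/r; return np.c_[im["cx"]+im["fx"]*k*p[:,0],im["cy"]+im["fy"]*k*p[:,1]]
E
python3 - <<'E'
from h import *
from station import ctrl,imaging
o=ctrl.get_obs(); im=imaging.get_image("wrist"); z=o["tool_pos"][2]
cr=lambda q:((q-[150,170]+.5)*787/210-.5).round(0).tolist()
for dx in(-.006,-.004,-.002,0,.002):
    # spindle rim +x/-x at tip height and sides at base
    print(dx,"tip near/far",cr(wproj(im,[[dx+.0075,0,z-.08],[dx-.0075,0,z-.08]])),"base near (+x)",cr(wproj(im,[[dx+.009,0,z-.024],[dx,-.009,z-.024],[dx,.009,z-.024]])))
# bore rims: ring underside at tool z = +.003 (approx), top at -.009
for x0 in(-.0022,):
  for zz in(-.009,.003): print("bore",zz,cr(wproj(im,[[x0+.01,0,zz],[x0-.01,0,zz],[x0,-.01,zz],[x0,.01,zz],[x0+.031,0,zz],[x0-.031,0,zz]])))
E
```

```text
-0.006 tip near/far [[392.0, 240.0], [392.0, 318.0]] base near (+x) [[391.0, 112.0], [349.0, 152.0], [433.0, 152.0]]
-0.004 tip near/far [[392.0, 229.0], [392.0, 308.0]] base near (+x) [[391.0, 104.0], [349.0, 143.0], [433.0, 143.0]]
-0.002 tip near/far [[392.0, 218.0], [392.0, 297.0]] base near (+x) [[391.0, 95.0], [349.0, 135.0], [433.0, 135.0]]
0 tip near/far [[392.0, 207.0], [392.0, 287.0]] base near (+x) [[391.0, 86.0], [348.0, 126.0], [434.0, 126.0]]
0.002 tip near/far [[392.0, 195.0], [392.0, 277.0]] base near (+x) [[391.0, 76.0], [348.0, 117.0], [434.0, 117.0]]
bore -0.009 [[393.0, 296.0], [392.0, 413.0], [322.0, 356.0], [463.0, 356.0], [393.0, 156.0], [392.0, 519.0]]
bore 0.003 [[392.0, 255.0], [392.0, 368.0], [326.0, 313.0], [458.0, 313.0], [392.0, 123.0], [392.0, 472.0]]
```

In the crop, the bore rim is centred at (390,359), so the ring is at tool x = -3.0 mm. The spindle tip's far edge shows through the bore at (385,312) and its base at (387,104), so the spindle is at tool x = -4.4 mm and 0.5 mm to the -y side of the bore. I'll correct by (-1.4,-0.5) mm and lower gently.

Emit:
play_rows --series '[[0.6,[-0.028,-0.01,0.0],[0,0,0]],[0.6,[0,0,0.14],[0,0,0]],[0.6,[0,0,0.12],[0,0,0]],[0.6,[0,0,0],[0,0,0]]]'

```text
t: 5.2
tool_pos: [0.5664, 0.0832, 0.086]
tool_rot: [-0.514, -3.097, 0.001]
contact_force: [0.2, -0.5, -0.6]
opening: 0.0579
grip_force: 64.1
```

Emit:
play_rows --series '[[0.6,[0,0,0.03],[0,0,0]],[0.6,[0,0,0.03],[0,0,0]],[0.6,[0,0,0.03],[0,0,0]],[0.6,[0,0,0.02],[0,0,0]],[0.6,[0,0,0],[0,0,0]]]'

```text
t: 5.82
tool_pos: [0.5671, 0.0833, 0.0817]
tool_rot: [-0.514, -3.099, 0.0]
contact_force: [0.1, 0.5, -0.8]
opening: 0.0579
grip_force: 64.1
```

Emit:
play_rows --series '[[0.6,[0,0,0.03],[0,0,0]],[0.6,[0,0,0.03],[0,0,0]],[0.6,[0,0,0],[0,0,0]]]'

```text
t: 6.2
tool_pos: [0.567, 0.0833, 0.0785]
tool_rot: [-0.514, -3.099, 0.0]
contact_force: [-0.7, 0.5, -1.0]
opening: 0.0577
grip_force: 64.1
```

Emit:
play_rows --series '[[0.6,[0,0,0.04],[0,0,0]],[0.6,[0,0,0.04],[0,0,0]],[0.6,[0,0,0],[0,0,0]]]'

```text
t: 6.58
tool_pos: [0.5669, 0.0833, 0.0745]
tool_rot: [-0.514, -3.099, 0.0]
contact_force: [0.6, 0.1, -0.8]
opening: 0.058
grip_force: 64.1
```

Emit:
play_rows --series '[[0.6,[0,0,0.03],[0,0,0]],[0.6,[0,0,0.03],[0,0,0]],[0.6,[0,0,0.03],[0,0,0]],[0.6,[0,0,0.03],[0,0,0]]]'

```text
t: 7.08
tool_pos: [0.5678, 0.0832, 0.0703]
tool_rot: [0.514, 3.098, -0.0]
contact_force: [-2.8, 0.2, 5.9]
opening: 0.0582
grip_force: 65.0
```

Emit:
play_rows --series '[[0.6,[0,0,0.04],[0,0,0]],[0.6,[0,0,0.04],[0,0,0]],[0.6,[0,0,0.04],[0,0,0]],[0.6,[0,0,0.04],[0,0,0]]]'

```text
t: 7.58
tool_pos: [0.5674, 0.0833, 0.0609]
tool_rot: [0.514, 3.099, 0.0]
contact_force: [-1.5, -1.5, 3.9]
opening: 0.0581
grip_force: 64.8
```

Emit:
play_rows --series '[[0.6,[0,0,0.04],[0,0,0]],[0.6,[0,0,0.04],[0,0,0]],[0.6,[0,0,0.05],[0,0,0]],[0.6,[0,0,0.05],[0,0,0]],[0.6,[0,0,0],[0,0,0]]]'

```text
t: 8.2
tool_pos: [0.5668, 0.0834, 0.0511]
tool_rot: [-0.514, -3.098, 0.0]
contact_force: [-0.4, -0.1, -0.7]
opening: 0.058
grip_force: 64.1
```

Emit:
play_rows --series '[[0.6,[0,0,0.1],[0,0,0]],[0.6,[0,0,0.1],[0,0,0]],[0.6,[0,0,0.1],[0,0,0]],[0.6,[0,0,0.04],[0,0,0]],[0.6,[0,0,0],[0,0,0]]]'

```text
t: 8.82
tool_pos: [0.567, 0.0833, 0.0345]
tool_rot: [-0.514, -3.099, 0.0]
contact_force: [-0.7, -0.4, -0.3]
opening: 0.0578
grip_force: 64.1
```

Emit:
play_rows --series '[[0.6,[0,0,0.06],[0,0,0]],[0.6,[0,0,0],[0,0,0]],[1,[0,0,0],[0,0,0]],[1,[0,0,0],[0,0,0]],[1,[0,0,0],[0,0,0]],[1,[0,0,-0.6],[0,0,0]],[1,[0,0,-1],[0,0,0]]]'

```text
t: 9.7
tool_pos: [0.5653, 0.0832, 0.1103]
tool_rot: [-0.513, -3.094, 0.001]
contact_force: [0.7, -0.1, 0.0]
opening: 0.0851
grip_force: 0.0
```

```bash
cat >> h.py <<'E'
def check(zt):
    from station import imaging
    for n in("top","scene"):
        im=imaging.get_image(n); hsv=cv2.cvtColor(im["color"],cv2.COLOR_BGR2HSV).astype(int); m=(hsv[...,2]>110)&(hsv[...,1]>18)&(hsv[...,1]<80)&(hsv[...,0]<50)
        for c in blobs(m,60,900):
            (x,y),r=cv2.minEnclosingCircle(undist(im,None,c,zt)[:,:2].astype(np.float32)*1000)
            if 14<r<45: print(n,c.reshape(-1,2).mean(0).round(),"mm",round(x,1),round(y,1),"r",round(r,1))
E
python3 - <<'E'
from h import *
o,im=wshot("c4"); print(o["t"],o["tool_pos"],o["contact_force"]); rings(o,im,.036); check(.03)
E
```

```text
9.7 [0.56527058 0.08322525 0.11029262] [ 0.66765634 -0.14804119  0.04777603]
px 262.0 202.0 centre mm 569.8 82.1 r 30.4 ctr mean [565.9  89.8]
top [323. 249.] mm 420.7 -200.0 r 23.9
top [215. 197.] mm 549.5 90.1 r 19.4
top [102. 176.] mm 601.6 388.5 r 37.5
top [387. 169.] mm 637.1 -378.4 r 32.0
scene [  4. 312.] mm 996.8 -407.9 r 21.9
scene [305. 212.] mm 571.5 83.6 r 40.1
scene [374. 190.] mm 440.0 237.2 r 25.4
scene [214. 166.] mm 448.4 -192.9 r 27.3
```

View pics/c4.png

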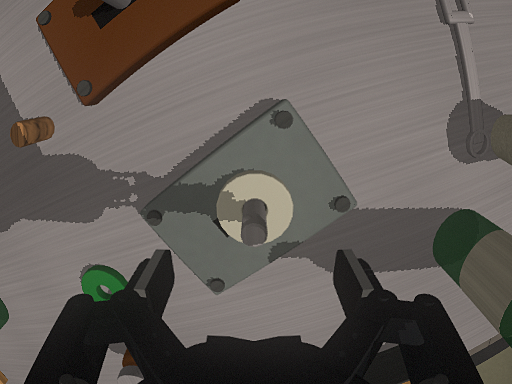

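The view shows the large ring flat on the plate around the spindle at (255,208): r = 30.4 mm at top height 36 mm, centred at (569.8, 82.1), so it is home. Now the medium ring.

Emit:
play_rows --series '[[1,[0.05,-0.4,-0.1],[0,0,0]],[1,[0.13,-0.9,0],[0,0,0]],[1,[0.13,-0.95,0],[0,0,0]],[1,[0.13,-0.95,0],[0,0,0]],[1,[0.13,-0.95,0],[0,0,0]],[1,[0.13,-0.95,0],[0,0,0]],[1,[0.13,-0.9,0.1],[0,0,0]],[1,[0.07,-0.4,0.2],[0,0,0]]]'

```text
t: 10.85
tool_pos: [0.4188, -0.2069, 0.1005]
tool_rot: [-0.518, -3.097, -0.0]
contact_force: [0.1, 0.2, 0.7]
opening: 0.0855
grip_force: 0.0
```

Emit:
play_rows --series '[[1,[0,0,0],[0,0,0]],[1,[0,0,0],[0,0,0]]]'

```text
t: 11.1
tool_pos: [0.4207, -0.2046, 0.1012]
tool_rot: [-0.514, -3.098, -0.001]
contact_force: [0.4, -0.1, 0.7]
opening: 0.0849
grip_force: 0.0
```

```bash
python3 - <<'E'
from h import *
o,im=wshot("c5"); print(o["t"],o["tool_pos"],o["contact_force"]); rings(o,im,.012)
print(units(o,(.420,-.205,.03)))
E
```

```text
11.1 [ 0.42067382 -0.20455435  0.10116647] [ 0.44000214 -0.1167812   0.66796318]
px 253.0 197.0 centre mm 420.5 -205.3 r 24.3 ctr mean [ 420.1 -205.1]
[ 0.01 -0.01  1.42]
```

Emit:
play_rows --series '[[1,[0,-0.01,0.6],[0,0,0]],[1,[0,0,0.6],[0,0,0]],[1,[0,0,0.4],[0,0,0]],[1,[0,0,0.25],[0,0,0]],[1,[0,0,0.15],[0,0,0]],[1,[0,0,0],[0,0,0]]]'

```text
t: 11.9
tool_pos: [0.4212, -0.2053, 0.0018]
tool_rot: [-0.513, -3.099, -0.0]
contact_force: [0.2, 0.3, -0.6]
opening: 0.0855
grip_force: 0.0
```

Emit:
play_rows --series '[[0.45,[0,0,0.02],[0,0,0]],[0.45,[0,0,0],[0,0,0]],[0.45,[0,0,0],[0,0,0]],[0.45,[0,0,0],[0,0,0]]]'

```text
t: 12.4
tool_pos: [0.4219, -0.2061, 0.0022]
tool_rot: [0.514, 3.098, -0.001]
contact_force: [-1.3, 1.5, 5.7]
opening: 0.0472
grip_force: 60.5
```

```bash
cat >> h.py <<'E'
def held(o,im,zt,rad,name=None):
    """held ring: outer contour & bore on plane tool z=zt -> tool mm"""
    hsv=cv2.cvtColor(im["color"],cv2.COLOR_BGR2HSV).astype(int); B=im["color"].astype(int)
    m=(B[...,2]-B[...,0]>14)&(hsv[...,2]>60)
    m[:150]=0; m[:,:150]=0; m[:,360:]=0; m[330:]=0
    T=R.from_rotvec(o["tool_rot"]).as_matrix(); H=np.array(im["hand_eye"])
    def tp(c):
        P=[]
        for u,v in np.asarray(c,float).reshape(-1,2):
            a,d=ray(im,u,v,o); a=T.T@(a-o["tool_pos"]); d=T.T@d; P.append((a+d*(zt-a[2])/d[2])[:2]*1e3)
        return np.array(P,np.float32)
    cs,h=cv2.findContours(m.astype(np.uint8),cv2.RETR_CCOMP,cv2.CHAIN_APPROX_NONE)
    for c,hh in zip(cs,h[0]):
        if len(c)>25:
            P=tp(c); (x,y),r=cv2.minEnclosingCircle(P); print("hole" if hh[3]>=0 else "outer","px",c.reshape(-1,2).mean(0).round(),"encl",np.round((x,y,r),1),"x",P[:,0].min().round(1),P[:,0].max().round(1),"y",P[:,1].min().round(1),P[:,1].max().round(1))
    if name: cv2.imwrite(f"pics/{name}.png",im["color"])
E
python3 - <<'E'
from h import *
o,im=wshot(); print(o["t"],o["tool_pos"],o["contact_force"],o["opening"],o["grip_force"])
held(o,im,o["tool_pos"][2]-.012,.025,"c6")
im2=dict(im); im2["color"]=cv2.imread("pics/c2.png"); print("ref L:"); held(o,im2,-.009,.031)
E
```

```text
12.4 [ 0.42187101 -0.20608876  0.00223288] [-1.27992168  1.52751088  5.6778076 ] 0.047205243725176524 60.537718422710896
outer px [249. 246.] encl [ 3.1 -0.6 26.3] x -22.5 28.7 y -23.9 22.9
hole px [253. 261.] encl [ 1.3 -0.7 10.9] x -9.1 12.1 y -11.3 9.2
ref L:
outer px [252. 248.] encl [-1.  -0.6 32.5] x -33.1 31.0 y -29.8 28.5
hole px [251. 267.] encl [-2.9 -0.8 10.9] x -12.4 7.5 y -11.5 9.4
```

Emit:
play_rows --series '[[0.45,[0,0,-0.9],[0,0,0]],[0.45,[0,0,-1],[0,0,0]],[0.45,[-0.14,0.9,0],[0,0,0]],[0.45,[-0.17,1,0],[0,0,0]],[0.45,[-0.17,1,0],[0,0,0]],[0.45,[-0.17,1,0],[0,0,0]],[0.45,[-0.17,1,0],[0,0,0]],[0.45,[-0.14,0.9,0],[0,0,0]]]'

```text
t: 13.45
tool_pos: [0.5609, 0.0551, 0.0961]
tool_rot: [0.513, 3.099, 0.0]
contact_force: [-0.2, -1.1, -0.5]
opening: 0.0467
grip_force: 62.0
```

Emit:
play_rows --series '[[0.45,[0,0.58,0],[0,0,0]],[0.45,[0,0,0],[0,0,0]],[0.45,[0,0,0],[0,0,0]],[0.45,[0,0,0],[0,0,0]]]'

```text
t: 13.95
tool_pos: [0.5692, 0.0799, 0.0958]
tool_rot: [-0.516, -3.099, 0.0]
contact_force: [0.1, -0.1, -0.4]
opening: 0.0471
grip_force: 62.0
```

```bash
python3 - <<'E'
from h import *
o,im=wshot("c7"); print(o["t"],o["tool_pos"],o["contact_force"],o["opening"],o["grip_force"])
held(o,im,.0022-.012,.025); print(units(o,(.5707,.082,.094)))
cv2.imwrite("pics/c7c.png",cv2.resize(im["color"][170:330,150:360],(787,600),interpolation=cv2.INTER_CUBIC))
E
```

```text
13.95 [0.56921526 0.07991309 0.09576861] [ 0.08398757 -0.08872542 -0.43066062] 0.047075213495467394 61.98383521288633
outer px [255. 233.] encl [13.8 -1.  36.7] x -22.5 50.2 y -23.9 22.9
hole px [251. 258.] encl [ 1.5 -0.8 10.8] x -9.1 12.1 y -11.2 9.2
hole px [257. 206.] encl [30.6  1.   6.6] x 28.7 35.9 y -5.6 7.6
[-0.01  0.05  0.04]
```

View pics/c7c.png

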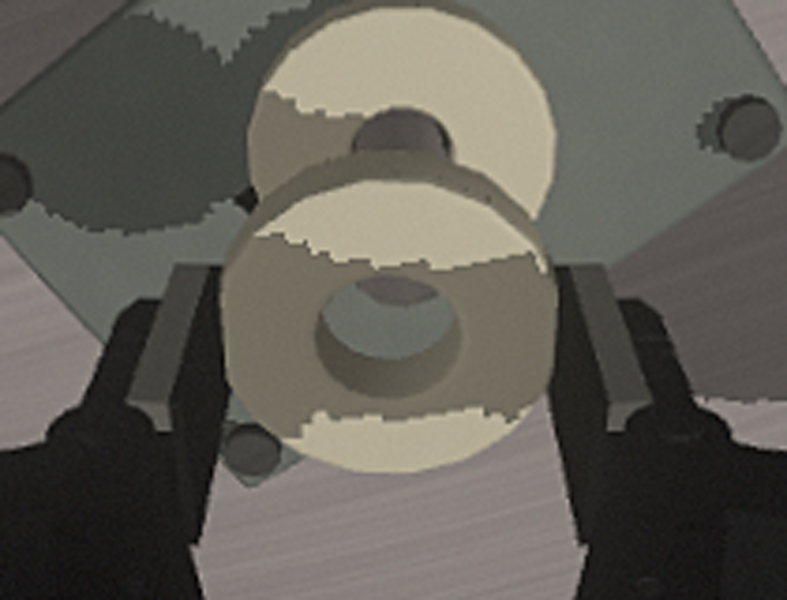

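```bash
python3 - <<'E'
from h import *
from station import ctrl,imaging
o=ctrl.get_obs(); im=imaging.get_image("wrist"); z=o["tool_pos"][2]; print(o["tool_pos"],units(o,(.5707,.082,.094)))
cr=lambda q:((q-[150,170]+.5)*787/210-.5).round(0).tolist()
for dx in(-.003,-.001,.001): print(dx,"tip far",cr(wproj(im,[[dx-.0075,.0015,z-.08],[dx-.009,.0015,z-.0785]])),"spindle near edge at z36",cr(wproj(im,[[dx+.009,.0015,z-.036]])))
for x0 in(0,.001,.002): print(x0,cr(wproj(im,[[x0+.01,0,-.0098],[x0-.01,0,-.0098]])),"outer",cr(wproj(im,[[x0+.025,0,-.0098],[x0-.025,0,-.0098]])))
E
```

```text
[0.56925082 0.07991612 0.0958008 ] [-0.01  0.05  0.04]
-0.003 tip far [[401.0, 317.0], [401.0, 320.0]] spindle near edge at z36 [[399.0, 128.0]]
-0.001 tip far [[401.0, 307.0], [401.0, 310.0]] spindle near edge at z36 [[399.0, 118.0]]
0.001 tip far [[401.0, 296.0], [401.0, 300.0]] spindle near edge at z36 [[399.0, 109.0]]
0 [[393.0, 285.0], [392.0, 404.0]] outer [[393.0, 185.0], [392.0, 483.0]]
0.001 [[393.0, 278.0], [392.0, 398.0]] outer [[393.0, 178.0], [392.0, 478.0]]
0.002 [[393.0, 272.0], [392.0, 393.0]] outer [[393.0, 171.0], [392.0, 473.0]]
```

The crop shows the bore at (389,336), the spindle tip through it at (400,290..306) and the spindle's foot at (402,108). The shift needed is about (-0.9,+2.3) mm.

Emit:
play_rows --series '[[0.45,[-0.018,0.046,0],[0,0,0]],[0.45,[0,0,0.1],[0,0,0]],[0.45,[0,0,0.1],[0,0,0]],[0.45,[0,0,0],[0,0,0]]]'

```text
t: 14.55
tool_pos: [0.5705, 0.0828, 0.0848]
tool_rot: [-0.514, -3.098, 0.001]
contact_force: [-1.2, -0.7, -1.6]
opening: 0.0471
grip_force: 62.0
```

Emit:
play_rows --series '[[0.45,[0,0,0.03],[0,0,0]],[0.45,[0,0,0.03],[0,0,0]],[0.45,[0,0,0.03],[0,0,0]],[0.45,[0,0,0],[0,0,0]]]'

```text
t: 15.05
tool_pos: [0.571, 0.0828, 0.0812]
tool_rot: [-0.514, -3.099, 0.0]
contact_force: [0.2, -0.5, -0.2]
opening: 0.0467
grip_force: 62.0
```

Underside is about 79 mm and there is no force. Continuing.

Emit:
play_rows --series '[[0.45,[0,0,0.03],[0,0,0]],[0.45,[0,0,0.03],[0,0,0]],[0.45,[0,0,0.03],[0,0,0]],[0.45,[0,0,0],[0,0,0]]]'

```text
t: 15.55
tool_pos: [0.5711, 0.0826, 0.0766]
tool_rot: [-0.514, -3.099, 0.001]
contact_force: [-0.1, -1.6, -0.6]
opening: 0.047
grip_force: 62.0
```

Emit:
play_rows --series '[[0.45,[0,0,0.03],[0,0,0]],[0.45,[0,0,0.03],[0,0,0]],[0.45,[0,0,0.03],[0,0,0]],[0.45,[0,0,0.03],[0,0,0]]]'

```text
t: 16.05
tool_pos: [0.5713, 0.0826, 0.0711]
tool_rot: [0.514, 3.099, -0.001]
contact_force: [-1.8, -3.8, 5.4]
opening: 0.0465
grip_force: 62.6
```

Emit:
play_rows --series '[[0.45,[0,-0.01,0.03],[0,0,0]],[0.45,[0,0,0.04],[0,0,0]],[0.45,[0,0,0.04],[0,0,0]],[0.45,[0,0,0.04],[0,0,0]],[0.45,[0,0,0.04],[0,0,0]]]'

```text
t: 16.68
tool_pos: [0.5715, 0.0824, 0.0622]
tool_rot: [0.514, 3.098, 0.0]
contact_force: [-2.0, -1.8, 5.8]
opening: 0.0472
grip_force: 62.6
```

Emit:
play_rows --series '[[0.45,[0,0,0.04],[0,0,0]],[0.45,[0,0,0.04],[0,0,0]],[0.45,[0,0,0.05],[0,0,0]],[0.45,[0,0,0.05],[0,0,0]],[0.45,[0,0,0],[0,0,0]]]'

```text
t: 17.3
tool_pos: [0.5707, 0.0825, 0.0516]
tool_rot: [-0.514, -3.099, -0.0]
contact_force: [0.5, -1.2, -1.7]
opening: 0.0468
grip_force: 61.9
```

Emit:
play_rows --series '[[0.45,[0,0,0.08],[0,0,0]],[0.45,[0,0,0.08],[0,0,0]],[0.45,[0,0,0],[0,0,0]],[1,[0,0,0],[0,0,0]],[1,[0,0,0],[0,0,0]],[1,[0,0,0],[0,0,0]],[1,[0,0,-0.6],[0,0,0]],[1,[0,0,-0.9],[0,0,0]]]'

```text
t: 18.3
tool_pos: [0.5694, 0.0823, 0.1183]
tool_rot: [-0.514, -3.095, 0.001]
contact_force: [0.1, -0.2, -0.2]
opening: 0.0856
grip_force: 0.0
```

```bash
python3 - <<'E'
from h import *
o,im=wshot("c8"); print(o["t"],o["tool_pos"],o["contact_force"])
rings(o,im,.048); rings(o,im,.036); print(units(o,(.407,.2415,.1)))
E
```

```text
18.3 [0.56943329 0.08234073 0.1182569 ] [ 0.14850945 -0.19215133 -0.23378546]
px 263.0 191.0 centre mm 565.7 83.5 r 28.9 ctr mean [560.1  92.6]
px 263.0 191.0 centre mm 570.0 82.0 r 30.5 ctr mean [564.1  91.7]
[4.1  1.96 0.38]
```

Emit:
play_rows --series '[[1,[0.6,0.28,0],[0,0,0]],[1,[0.95,0.45,0],[0,0,0]],[1,[0.95,0.45,0.1],[0,0,0]],[1,[0.95,0.45,0.14],[0,0,0]],[1,[0.65,0.33,0.14],[0,0,0]],[1,[0,0,0],[0,0,0]],[1,[0,0,0],[0,0,0]]]'

```text
t: 19.23
tool_pos: [0.4092, 0.2412, 0.1007]
tool_rot: [0.514, 3.098, 0.0]
contact_force: [0.0, -0.3, -0.3]
opening: 0.0859
grip_force: 0.0
```

```bash
python3 - <<'E'
from h import *
o,im=wshot("c9"); print(o["t"],o["tool_pos"],o["contact_force"]); rings(o,im,.012)
print(units(o,(.407,.2415,.03)))
# medium ring edge check in c8
im8=dict(im); im8["color"]=cv2.imread("pics/c8.png"); o8=dict(o); o8["tool_pos"]=np.array([.5694,.0823,.1183]); o8["tool_rot"]=np.array([-.514,-3.095,.001])
E=cv2.Canny(im8["color"],30,80); v,u=np.nonzero(E[120:270,170:340]); px=np.c_[u+170,v+120]
for z in(.036,.044,.048,.052,.056):
    P=undist(im8,o8,px,z)[:,:2]*1e3; r=np.hypot(*(P-[569.8,82.1]).T)
    print(z,np.histogram(r,np.arange(20,34))[0])
E
```

```text
19.225 [0.40916005 0.24122655 0.10073071] [ 0.01828991 -0.28103554 -0.27795707]
px 251.0 196.0 centre mm 407.4 239.6 r 18.3 ctr mean [407.4 239.7]
[ 0.04 -0.01  1.41]
0.036 [ 11  41  32  30  82  24  32  23  18  60 171  40  39]
0.044 [  9   5  10  81  47  56 100  47  34  30  55  73  46]
0.048 [  8   9  10  47 113  72  49  58  27  38  43  42  56]
0.052 [12 13 41 49 52 92 36 51 52 34 33 37 31]
0.056 [21 41 30 26 38 50 83 41 40 46 27 33 29]
```

Emit:
play_rows --series '[[1,[0.024,-0.042,0.6],[0,0,0]],[1,[0,0,0.6],[0,0,0]],[1,[0,0,0.4],[0,0,0]],[1,[0,0,0.2],[0,0,0]],[1,[0,0,0.09],[0,0,0]],[1,[0,0,0],[0,0,0]],[1,[0,0,0],[0,0,0]]]'

```text
t: 20.15
tool_pos: [0.4076, 0.2399, 0.0067]
tool_rot: [0.514, 3.098, 0.001]
contact_force: [0.4, -1.5, 0.3]
opening: 0.0852
grip_force: 0.0
```

Emit:
play_rows --series '[[0.3,[0,0,0],[0,0,0]],[0.3,[0,0,0],[0,0,0]],[0.3,[0,0,0],[0,0,0]],[0.3,[0,0,0],[0,0,0]],[0.3,[0,0,0],[0,0,0]]]'

```text
t: 20.78
tool_pos: [0.4073, 0.2399, 0.0066]
tool_rot: [0.514, 3.099, 0.001]
contact_force: [-2.3, -0.8, 5.2]
opening: 0.0338
grip_force: 59.2
```

```bash
python3 - <<'E'
from h import *
o,im=wshot("c10"); print(o["t"],o["tool_pos"],o["contact_force"],o["opening"],o["grip_force"])
held(o,im,o["tool_pos"][2]-.012,.019)
E
```

```text
20.775 [0.40727104 0.23993351 0.00659116] [-2.29474651 -0.79579647  5.22968388] 0.03381679180972686 59.23471726477146
outer px [251. 249.] encl [ 1.4 -0.5 20.3] x -18.5 21.3 y -17.5 16.2
hole px [253. 259.] encl [-0.6 -0.8 11. ] x -11.5 10.3 y -11.6 9.0
```

Emit:
play_rows --series '[[0.3,[0,0,-0.9],[0,0,0]],[0.3,[0,0,-0.95],[0,0,0]],[0.3,[-0.7,-0.33,0],[0,0,0]],[0.3,[-0.9,-0.43,0],[0,0,0]],[0.3,[-0.9,-0.43,0],[0,0,0]],[0.3,[-0.9,-0.43,0],[0,0,0]],[0.3,[-0.67,-0.3,0],[0,0,0]],[0.3,[0,0,0],[0,0,0]]]'

```text
t: 21.82
tool_pos: [0.5696, 0.0814, 0.098]
tool_rot: [0.519, 3.098, -0.0]
contact_force: [-0.2, 0.5, -0.9]
opening: 0.0335
grip_force: 59.9
```

Emit:
play_rows --series '[[0.3,[0,0,0],[0,0,0]],[0.3,[0,0,0],[0,0,0]]]'

```text
t: 22.08
tool_pos: [0.5674, 0.0839, 0.0979]
tool_rot: [-0.512, -3.099, 0.0]
contact_force: [0.6, -0.4, 0.5]
opening: 0.0337
grip_force: 59.9
```

```bash
python3 - <<'E'
from h import *
o,im=wshot("c11"); print(o["t"],o["tool_pos"],o["contact_force"],o["opening"],o["grip_force"])
held(o,im,-.0054,.019); print(units(o,(.5691,.0832,.094)))
cv2.imwrite("pics/c11c.png",cv2.resize(im["color"][170:330,150:360],(787,600),interpolation=cv2.INTER_CUBIC))
z=o["tool_pos"][2]; cr=lambda q:((q-[150,170]+.5)*787/210-.5).round(0).tolist()
g=im["color"].astype(int)
for dx in(-.003,-.001,.001): print(dx,"tip far",cr(wproj(im,[[dx-.009,0,z-.0785]])),"near at z48",cr(wproj(im,[[dx+.009,0,z-.048]])))
for x0 in(-.002,-.001,0): print(x0,"bore",cr(wproj(im,[[x0+.01,0,-.0054],[x0-.01,0,-.0054]])))
E
```

```text
22.075 [0.56741035 0.0839468  0.09790121] [ 0.61217897 -0.43687152  0.50465344] 0.03373488044142966 59.90636218339205
outer px [253. 227.] encl [14.5 -1.3 33.2] x -18.6 47.6 y -21.4 19.5
hole px [251. 256.] encl [-0.3 -0.9 10.7] x -10.1 10.3 y -11.5 8.9
hole px [251. 216.] encl [23.5 -1.8  7.6] x 20.2 30.1 y -8.9 5.4
[-0.04 -0.    0.08]
-0.003 tip far [[392.0, 314.0]] near at z48 [[391.0, 147.0]]
-0.001 tip far [[392.0, 304.0]] near at z48 [[391.0, 137.0]]
0.001 tip far [[392.0, 293.0]] near at z48 [[391.0, 127.0]]
-0.002 bore [[392.0, 282.0], [392.0, 398.0]]
-0.001 bore [[392.0, 276.0], [392.0, 392.0]]
0 bore [[392.0, 269.0], [392.0, 387.0]]
```

View pics/c11c.png

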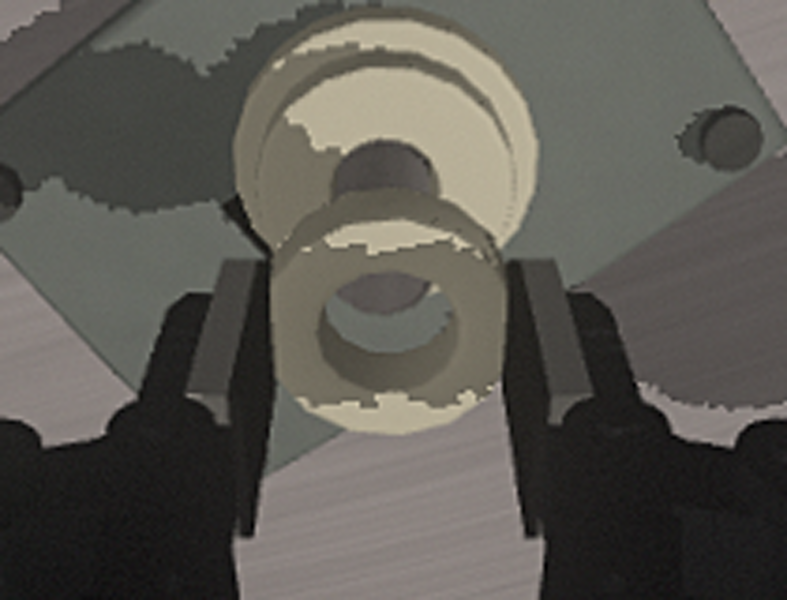

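The crop shows the medium ring flat on the large one. The bore is centred at (389,331), and the spindle tip's far edge is at (384,313). The shift needed is about (-1.7,-0.7) mm.

Emit:
play_rows --series '[[0.3,[-0.034,-0.014,0],[0,0,0]],[0.3,[0,0,0.07],[0,0,0]],[0.3,[0,0,0.07],[0,0,0]],[0.3,[0,0,0],[0,0,0]]]'

```text
t: 22.62
tool_pos: [0.5693, 0.0819, 0.0907]
tool_rot: [-0.514, -3.098, 0.0]
contact_force: [0.3, -0.8, -0.1]
opening: 0.0335
grip_force: 59.9
```

Emit:
play_rows --series '[[0.3,[0,0,0.03],[0,0,0]],[0.3,[0,0,0.03],[0,0,0]],[0.3,[0,0,0.03],[0,0,0]],[0.3,[0,0,0.02],[0,0,0]]]'

```text
t: 23.12
tool_pos: [0.5697, 0.0819, 0.0857]
tool_rot: [-0.514, -3.099, 0.0]
contact_force: [0.0, 0.1, -0.5]
opening: 0.0338
grip_force: 59.9
```

Emit:
play_rows --series '[[0.3,[0,0,0.03],[0,0,0]],[0.3,[0,0,0.03],[0,0,0]],[0.3,[0,0,0],[0,0,0]]]'

```text
t: 23.5
tool_pos: [0.5696, 0.0819, 0.0826]
tool_rot: [-0.514, -3.099, 0.0]
contact_force: [-0.5, 0.2, 0.0]
opening: 0.0337
grip_force: 59.9
```

Emit:
play_rows --series '[[0.3,[0,0,0.03],[0,0,0]],[0.3,[0,0,0.03],[0,0,0]],[0.3,[0,0,0.03],[0,0,0]],[0.3,[0,0,0.03],[0,0,0]]]'

```text
t: 24.0
tool_pos: [0.5697, 0.0819, 0.0767]
tool_rot: [-0.514, -3.099, 0.0]
contact_force: [-0.1, 0.8, -0.7]
opening: 0.0335
grip_force: 59.9
```

Emit:
play_rows --series '[[0.3,[0,0,0.04],[0,0,0]],[0.3,[0,0,0.04],[0,0,0]],[0.3,[0,0,0.04],[0,0,0]],[0.3,[0,0,0.04],[0,0,0]],[0.3,[0,0,0],[0,0,0]]]'

```text
t: 24.62
tool_pos: [0.5698, 0.0817, 0.0689]
tool_rot: [0.514, 3.099, -0.001]
contact_force: [-2.0, -1.4, 3.0]
opening: 0.034
grip_force: 60.2
```

Emit:
play_rows --series '[[0.3,[0,0,0.05],[0,0,0]],[0.3,[0,0,0.05],[0,0,0]],[0.3,[0,0,0.05],[0,0,0]],[0.3,[0,0,0.05],[0,0,0]],[0.3,[0,0,0.02],[0,0,0]],[0.3,[0,0,0],[0,0,0]]]'

```text
t: 25.38
tool_pos: [0.5695, 0.0819, 0.0573]
tool_rot: [-0.514, -3.099, 0.0]
contact_force: [-1.1, -0.7, -0.4]
opening: 0.0338
grip_force: 59.9
```

Emit:
play_rows --series '[[0.3,[0,0,0.02],[0,0,0]],[0.3,[0,0,0.015],[0,0,0]],[0.3,[0,0,0],[0,0,0]]]'

```text
t: 25.75
tool_pos: [0.5697, 0.0819, 0.056]
tool_rot: [-0.514, -3.099, 0.0]
contact_force: [0.2, -0.2, -0.3]
opening: 0.0336
grip_force: 59.9
```

Emit:
play_rows --series '[[1,[0,0,0],[0,0,0]],[1,[0,0,0],[0,0,0]],[1,[0,0,0],[0,0,0]],[1,[0,0,-0.5],[0,0,0]],[1,[0,0,-0.8],[0,0,0]],[1,[0,0,0],[0,0,0]],[1,[0,0,0],[0,0,0]]]'

```text
t: 26.62
tool_pos: [0.5694, 0.0819, 0.1206]
tool_rot: [-0.514, -3.099, 0.0]
contact_force: [-0.3, -0.7, -1.3]
opening: 0.0853
grip_force: 0.0
```

```bash
python3 - <<'E'
from h import *
o,im=wshot("c12"); print(o["t"],o["tool_pos"],o["contact_force"])
E=cv2.Canny(im["color"],30,80); v,u=np.nonzero(E[120:290,170:340]); px=np.c_[u+170,v+120]
for z,a in((.036,26),(.048,20),(.052,14),(.056,14),(.06,14),(.064,14),(.068,14),(.072,14)):
    P=undist(im,o,px,z)[:,:2]*1e3; r=np.hypot(*(P-[569.8,82.1]).T)
    print(z,a,np.histogram(r,np.arange(a,a+9))[0])
E
```

```text
26.625 [0.56943474 0.08188764 0.12060884] [-0.34471518 -0.67318449 -1.2815533 ]
0.036 26 [ 22  18  17  43 191  36  38  33]
0.048 20 [ 16  13  15  35 109  64  55  58]
0.052 14 [13 31 24 34 57 35 26 14]
0.056 14 [ 4  9 50 32 53 47 44 42]
0.06 14 [ 7 10 18 64 68 43 45 29]
0.064 14 [10 18 33 38 63 47 22 40]
0.068 14 [19 26 23 21 28 43 57 35]
0.072 14 [31 15 18 10 22 39 41 58]
```

```bash
python3 - <<'E'
from h import *
o,im=wshot("c13")
T=R.from_rotvec(o["tool_rot"]).as_matrix()
E=cv2.Canny(im["color"],30,80); v,u=np.nonzero(E[120:290,170:340]); px=np.c_[u+170,v+120]
def score(z,R0):
    P=undist(im,o,px,z)[:,:2]*1e3-[569.8,82.1]; r=np.hypot(*P.T); xt=P@T[:2,0]
    k=np.abs(r-R0)<.6; return int(k.sum()),int((k&(xt>0)).sum()),int((k&(xt<0)).sum())
for n,R0,zs in(("L",30.4,np.arange(.030,.043,.002)),("M",24.4,np.arange(.042,.055,.002)),("S",18.4,np.arange(.054,.069,.002))):
    print(n,[(round(float(z),3),score(z,R0)) for z in zs])
E
```

```text
L [(0.03, (60, 43, 17)), (0.032, (70, 50, 20)), (0.034, (124, 77, 47)), (0.036, (200, 104, 96)), (0.038, (154, 98, 56)), (0.04, (92, 68, 24)), (0.042, (58, 48, 10))]
M [(0.042, (50, 30, 20)), (0.044, (68, 47, 21)), (0.046, (108, 85, 23)), (0.048, (125, 86, 39)), (0.05, (108, 63, 45)), (0.052, (72, 43, 29)), (0.054, (58, 40, 18))]
S [(0.054, (67, 47, 20)), (0.056, (62, 42, 20)), (0.058, (74, 46, 28)), (0.06, (82, 50, 32)), (0.062, (109, 70, 39)), (0.064, (83, 58, 25)), (0.066, (60, 42, 18)), (0.068, (49, 35, 14))]
```

The large and medium rings are home. The small one may sit about 1 mm high, so I'll grip it again gently, press it home, and release.

Emit:
play_rows --series '[[1,[0.006,0,0.4],[0,0,0]],[1,[0,0,0.5],[0,0,0]],[1,[0,0,0.25],[0,0,0]],[1,[0,0,0.1],[0,0,0]],[1,[0,0,0],[0,0,0]]]' --force 25

```text
t: 27.35
tool_pos: [0.5694, 0.082, 0.0583]
tool_rot: [-0.514, -3.099, 0.0]
contact_force: [-0.5, -0.3, 0.0]
opening: 0.0852
grip_force: 0.0
```

Emit:
play_rows --series '[[0.3,[0,0,0],[0,0,0]],[0.3,[0,0,0],[0,0,0]],[0.3,[0,0,0],[0,0,0]],[0.3,[0,0,0],[0,0,0]],[0.3,[0,0,0],[0,0,0]]]'

```text
t: 27.98
tool_pos: [0.5705, 0.0819, 0.0599]
tool_rot: [0.514, 3.097, 0.0]
contact_force: [-0.3, -0.2, 5.4]
opening: 0.0256
grip_force: 2.8
```

Emit:
play_rows --series '[[0.3,[0,0,0.01],[0,0,0]],[0.3,[0,0,0],[0,0,0]]]'

```text
t: 28.22
tool_pos: [0.5705, 0.0819, 0.0599]
tool_rot: [0.514, 3.097, 0.0]
contact_force: [-1.3, 0.3, 8.4]
opening: 0.0256
grip_force: 4.1
```

The fingertips now rest on the ring's top at z of about 60 mm, which is the home height, pressing with 8 N. One light extra push, then lift straight off.

Emit:
play_rows --series '[[0.3,[0,0,0.01],[0,0,0]],[0.3,[0,0,0],[0,0,0]]]'

```text
t: 28.48
tool_pos: [0.5705, 0.0819, 0.0598]
tool_rot: [0.514, 3.098, 0.0]
contact_force: [-3.6, -1.3, 10.4]
opening: 0.0257
grip_force: 5.4
```

Emit:
play_rows --series '[[0.3,[0,0,-0.1],[0,0,0]],[1,[0,0,-0.1],[0,0,0]],[1,[0,0,-0.5],[0,0,0]],[1,[0,0,-0.6],[0,0,0]],[1,[0,0,0],[0,0,0]],[1,[0,0,0],[0,0,0]]]'

```text
t: 29.22
tool_pos: [0.5688, 0.082, 0.1215]
tool_rot: [-0.514, -3.098, 0.0]
contact_force: [-0.5, -0.5, -0.5]
opening: 0.0853
grip_force: 0.0
```

```bash
python3 - <<'E'
from h import *
o,im=wshot("c14"); print(o["t"],o["tool_pos"],o["opening"])
T=R.from_rotvec(o["tool_rot"]).as_matrix()
E=cv2.Canny(im["color"],30,80); v,u=np.nonzero(E[120:290,170:340]); px=np.c_[u+170,v+120]
def score(z,R0):
    P=undist(im,o,px,z)[:,:2]*1e3-[569.8,82.1]; return int((np.abs(np.hypot(*P.T)-R0)<.6).sum())
for n,R0,zs in(("L",30.4,np.arange(.032,.041,.002)),("M",24.4,np.arange(.044,.053,.002)),("S",18.4,np.arange(.054,.069,.002))):
    print(n,[(round(float(z),3),score(z,R0)) for z in zs])
E
```

```text
29.225 [0.56879891 0.08200484 0.12145848] 0.08528470854124394
L [(0.032, 70), (0.034, 134), (0.036, 215), (0.038, 171), (0.04, 94)]
M [(0.044, 69), (0.046, 102), (0.048, 129), (0.05, 117), (0.052, 73)]
S [(0.054, 62), (0.056, 50), (0.058, 60), (0.06, 75), (0.062, 104), (0.064, 70), (0.066, 46), (0.068, 34)]
```

```bash
python3 -c "
from station import ctrl
print(ctrl.finish_job())"
```

```text
the job is handed in; nothing more can be done
None
```

I threaded all three rings onto the grey plate's spindle in order (large, medium, small), pushed them home, backed the gripper off and handed the job in at about 29 s; no verdict came back, and my height checks put all three on their seats: large and medium clearly, the small one within about 2 mm, with no movement under a 10 N push.

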